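Tap the egg cup to the middle of its stand

ROBOT

A 7-joint arm with a two-finger parallel gripper is mounted at the origin on a cart in front of the work surface, level with it; the furniture and walls round the work are solid. World frame = base frame: x ahead of the robot, y to its left, z up, the work surface at z = 0. Lengths are in m, angles in rad, forces in N, time in s.
With the tool pointing down it reaches from about 0.4 to 0.85 m from the base axis. Payload 10.4 kg.
Tool frame: the origin (TCP) lies on the centre line of the jaws, within the pads' length; the fingertips stand r.finger_overhang ahead of it and the grasp point (between the pads) lies 5 mm behind it (r.finger_overhang is the distance from the TCP to the fingertips, in m); z points along the fingers, y is the line along which they close (so a half turn about z gives the same grasp; the last joint's range is limited). The gripper opens to 87 mm and grips with 3 to 60 N. Pads are 19 mm wide; open, the fingers measure 117 mm over their backs; the gripper's body (75 mm by 190 mm) begins 51 mm behind the grasp point.
Start: joints at [1.318, 0.332, -0.065, 1.46, 0.022, 1.35, -0.088], TCP at [0.142, -0.609, 0.237] pointing down, gripper open.
Joint ranges: [-2.6, 2.6], [-0.5, 2.12], [-1.47, 1.34], [0.16, 2.42], [-1.27, 4.41], [0.06, 2.06], [-2.6, 2.6]. Speed limits (rad/s): [2.22, 2.22, 2.79, 2.79, 3.14, 3.14, 3.14].

INTERFACE

Orientations are given as a unit quaternion [x, y, z, w].
In Python, from bench import read_state, viewer, r gives the robot as it stands.
- The arm moves only by the tool carry_out, never from a script. Its argument "moves" is a list of rows, each a list of 6 numbers: the shift along the tool's x, y, z in units of 40 mm (1.0 is 40 mm), then the turn, a rotation vector about the tool's x, y, z in units of 8 degrees (1.0 is 8 degrees). A call has 1 to 20 rows; each row shifts and turns the commanded pose from where the row before left it, along the tool's axes as they then stand; what a row does not reach is not made up. A row lasts 1/8 s, in which the tool goes at most 62.5 mm and 10.7 degrees, less where a joint would pass 70% of its speed; a pose out of reach is approached as far as the arm can. A call is refused whole if a number of a shift passes 1 or a number of a turn 1, either way. A call with a gripper value outside its range is refused whole. "fingers" is the finger opening in mm, from 0 to 87, set as the call begins (left out, the last holds). The fingers move at their own pace and stop on an object; "force" is the grip in N (left out, the last holds). Time passes only in rows, so rows that do not move let the fingers close. It gives the time, the measured TCP pose, the force, the opening and the grip force at its end, in the units of the state.
- read_state(): the state, without advancing time (a new reading comes with each control period).
- viewer.camera(name): name is "side" or "top" or "wrist"; returns a dict with "pixels" (420x560x3 uint8, red, green, blue), "range_z" (420x560 float32, m along the optical axis (not along the pixel's ray), 0 where there is no reading), "fx", "fy", "cx", "cy" (pixels), "xyz" and "orientation" of the camera in the world. Camera axes: x right, y down, z forward; pixel columns grow to the right and rows downward; lengths in m; the calibration is good to about 2 mm. A picture is of the moment at which its call begins.
- r.close_job(): hands the job in; it is judged then, once.
The state is a dict: "time": time; "joint_positions": joint angles; "joint_vel": joint speeds; "joint_torque": joint torques, N m; "ee_pos": TCP position; "eef_rot": TCP orientation; "ft_force": force on the tool from outside, world axes, zero at the start; "torque": the same for the moment, N m; "width": finger opening in m; "grip_force": force on a finger pad.
Only numpy, scipy, OpenCV 4.12 (cv2) and the standard library are available. Lean on these libraries where they do the work, as an engineer would, in place of code of your own. Each camera call takes 0.05 s, during which the arm holds its last target. There are 200 camera calls.

TASK

Two egg cups, each with an egg in it, stand on small round wooden stands; one of them has been set down near the edge of its stand. Without grasping or lifting anything, push that egg cup gently with the fingertips, in light low taps, until its foot stands inside the ring inlaid in the middle of its stand, upright and with the egg still in it. Do not tip the cup, leave both stands where they are, leave the other egg cup and egg alone, and do not disturb the things around.

Things in the scene. Friction and masses are not known exactly. Their poses are not given: they have to be found in the camera images.
- egg_cup: To be centred: white egg cup, 36 mm tall, 0.08-0.17 kg: foot 44 mm across, waist 27, bowl 50 at its widest (22 mm up), rim 47; with its egg 74 mm. Starts 22-32 mm off the middle. Pushed at 30 mm/s or slower by an upright finger at the bowl or lower, it slides (under 2 N) and stops with the finger; struck fast or pushed at the egg, it can tip. Origin: centre of its underside; z up.
- stand: The stand of the cup to centre. Turned wooden stand, 45 mm high, loose, 0.9 kg: flat round top 120 mm across, edge 10 mm thick, foot 100 mm across; a thin dark ring (62 mm across, 2 mm wide, flush) is inlaid round the middle of its top. Nothing taller than a spoon within 60 mm of it. Origin: centre of its underside (middle of top 45 mm above); z up.
- egg: In the cup to be centred: the loose beige hen's egg, 43 mm across, 55 mm tall, 55 g, that sits upright in the bowl of that cup. Origin at its lower end, about 20 mm above the underside of the cup; z axis up through the egg.
- other_egg_cup: The other egg cup, already inside the ring of its own stand, to be left alone: the same shape and size, with the same egg in it. Origin: centre of the underside of its foot; z axis up.
- other_stand: The other stand, the same shape and size, to be left alone; its middle is at least 200 mm from that of the first. Origin: centre of its underside; z axis up.
- teaspoon: A steel teaspoon, 137 x 28 x 10 mm, lying flat on the table between the two stands, to be left alone. Origin: centre of its underside.
- tumbler: A clear drinking glass, 80 mm across, 100 mm tall, behind the stands, to be left alone. Origin: centre of its underside.
- candle: A candle in a glass, 76 mm across, 90 mm tall, behind the left stand (a like one stands farther left), to be left alone. Origin: centre of its underside.
Mind the look-alikes: they are no part of the job. What is shaped like the egg_cup but orange or purple is not meant.

How it is judged:
By the outcome, as a careful person would: the job done as asked, in the order asked, and still so for the second after the job is handed in, with the robot touching nothing.
It also fails if it takes over 51 s, if anything falls off the work surface, if the arm or the gripper's body presses on something with over 40 N, if the wrist force passes 120 N, or if a joint passes its speed limit or range.

## Working session

There is one attempt and no reset: what is moved stays moved. The work goes in short steps, Python scripts to look and compute and a tool call to move; the robot and the scene stay as the last step left them, time stands still between calls to the robot, and variables do not carry over. Pictures are saved under pics/ and viewed, at most 10 in all, crops included, and the job is handed in when it is done.

Besides the shell and the picture viewer there is one more tool, called in YAML: its name, and indented under it one key for each argument. carry_out: Moves the arm, as the interface text tells. Its arguments: {"type":"object","properties":{"moves":{"type":"array","items":{"type":"array","items":{"type":"number"}}},"fingers":{"type":"number"},"force":{"type":"number"}},"required":["moves"]}

```bash
mkdir -p pics; cat > h.py <<'E'
from bench import read_state, viewer, r
import numpy as np, cv2
from scipy.spatial.transform import Rotation as R
def cam(n):
    c=viewer.camera(n); z=c["range_z"]; v,u=np.mgrid[:z.shape[0],:z.shape[1]]
    p=np.stack([(u-c["cx"])/c["fx"]*z,(v-c["cy"])/c["fy"]*z,z],-1)
    q=c["orientation"]; 
    W=p@R.from_quat(q).as_matrix().T+np.array(c["xyz"]); W[z<=0]=np.nan
    return c,W
def save(c,f,crop=None,s=1):
    im=c["pixels"][:,:,::-1]
    if crop: a,b,d,e=crop; im=im[b:e,a:d]
    cv2.imwrite("pics/"+f,cv2.resize(im,None,fx=s,fy=s,interpolation=cv2.INTER_CUBIC))
E
python3 - <<'E'
from h import *
s=read_state(); print(s["time"],s["ee_pos"],s["eef_rot"],r.finger_overhang)
for n in("top","side"):
    c,W=cam(n); save(c,n+"1.png"); np.save(n+"W.npy",W); print(n,c["xyz"],c["orientation"],c["fx"])
E
```

```text
0.0 [ 0.14225168 -0.60820468  0.23574572] [ 9.93406019e-01  1.14647129e-01 -1.22544697e-04 -7.08515929e-04] 0.014
top [0.52337456 0.02424421 0.89908032] [-0.69836772  0.7143611  -0.032793    0.02992283] 382.7726275937175
side [ 0.26256408 -0.80323517  0.66949759] [ 0.8631365  -0.18086004  0.10166532 -0.4603794 ] 498.0935688247896
```

View pics/top1.png

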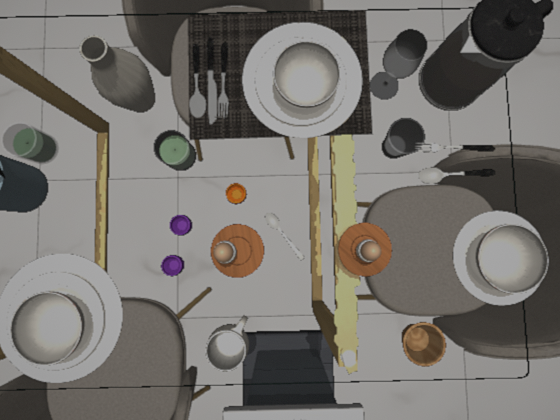

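View pics/side1.png

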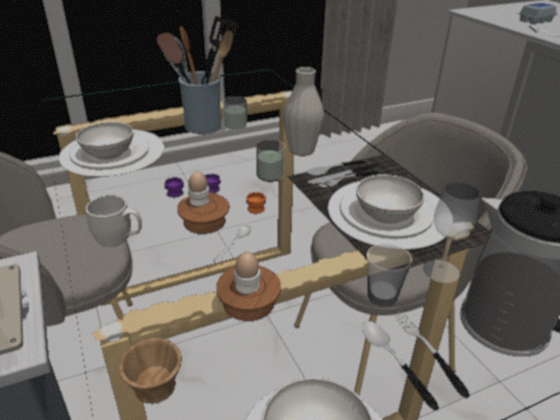

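The top view shows two candidates: the left stand at (237,251) with its egg cup at (224,253), and the right stand at (364,249) with its cup at (370,250). Parallax pushes both eggs outward, so I'll measure with the depth. The purple cups at (180,225) and (172,265) and the orange one at (236,193) are look-alikes.

```bash
cat >> h.py <<'E'
def circ(x,y):
    A=np.c_[2*x,2*y,np.ones_like(x)]; s=np.linalg.lstsq(A,x*x+y*y,rcond=None)[0]
    return s[0],s[1],np.sqrt(s[2]+s[0]**2+s[1]**2)
def fitc(P,r):
    from scipy.optimize import least_squares
    return least_squares(lambda c:np.hypot(P[:,0]-c[0],P[:,1]-c[1])-r,np.median(P,0)[:2],loss="soft_l1",f_scale=.002).x
def stand(W,c0):
    m=(np.abs(W[...,2]-.045)<.006)&(np.hypot(W[...,0]-c0[0],W[...,1]-c0[1])<.085)
    k,_=cv2.findContours(m.astype(np.uint8),cv2.RETR_EXTERNAL,cv2.CHAIN_APPROX_NONE)
    k=max(k,key=cv2.contourArea); k=cv2.convexHull(k)[:,0]
    P=W[k[:,1],k[:,0]]; return circ(P[:,0],P[:,1]),np.nanmedian(W[m][:,2])
def eggslices(W,c0):
    d=np.hypot(W[...,0]-c0[0],W[...,1]-c0[1])<.06
    for lo,hi in((.05,.062),(.062,.072),(.072,.083),(.085,.092),(.092,.105),(.105,.114),(.114,.13)):
        m=d&(W[...,2]>lo)&(W[...,2]<hi); P=W[m]
        if len(P)>2: print("  z",lo,hi,len(P),P[:,:2].min(0).round(4),P[:,:2].max(0).round(4),P.mean(0).round(4))
E
python3 - <<'E'
from h import *
W=np.load("topW.npy")
for (u,v) in((245,262),(357,260)):
    print("pt",W[v,u]); s=stand(W,W[v,u]); print("stand",np.round(s[0],4),s[1]); eggslices(W,s[0])
Ws=np.load("sideW.npy"); print("side")
for (u,v) in((205,220),(248,300)):
    s=stand(Ws,Ws[v,u]); print("stand",np.round(s[0],4),s[1]); eggslices(Ws,s[0])
for n,u,v in(("spoon",272,217),("spoonend",300,256),("purp",172,265),("purp2",180,225),("orange",236,193),("mug",228,345),("mughandle",243,322),("candle",174,150)): print(n,W[v,u].round(3))
c=cv2.imread("pics/top1.png")[190:310,160:410]; cv2.imwrite("pics/crop1.png",cv2.resize(c,None,fx=3.2,fy=3.2,interpolation=cv2.INTER_CUBIC))
E
```

```text
pt [0.48385955 0.10002009 0.04468794]
stand [0.5086 0.1158 0.0588] 0.0442292370942966
  z 0.062 0.072 12 [0.4898 0.1166] [0.5311 0.1465] [0.5102 0.1229 0.0695]
  z 0.072 0.083 77 [0.4839 0.1165] [0.531 0.156] [0.5089 0.1289 0.0785]
  z 0.085 0.092 8 [0.4889 0.1208] [0.5288 0.1415] [0.5099 0.1269 0.0903]
  z 0.092 0.105 76 [0.4871 0.1198] [0.5268 0.1595] [0.5077 0.1337 0.1003]
  z 0.105 0.114 130 [0.4898 0.1228] [0.5247 0.1583] [0.508  0.1386 0.1098]
  z 0.114 0.13 113 [0.4961 0.1282] [0.5206 0.1546] [0.5076 0.1406 0.1173]
pt [ 0.48252227 -0.14831104  0.04374537]
stand [ 0.5051 -0.1665  0.0589] 0.04447418760931604
  z 0.062 0.072 16 [ 0.4857 -0.169 ] [ 0.5282 -0.1441] [ 0.5078 -0.1495  0.0693]
  z 0.072 0.083 80 [ 0.4814 -0.1833] [ 0.5263 -0.1448] [ 0.5045 -0.1551  0.0787]
  z 0.085 0.092 14 [ 0.4842 -0.1634] [ 0.5239 -0.1479] [ 0.504  -0.1526  0.0898]
  z 0.092 0.105 86 [ 0.4843 -0.1866] [ 0.5239 -0.1474] [ 0.5046 -0.1592  0.1001]
  z 0.105 0.114 123 [ 0.4866 -0.1859] [ 0.5217 -0.1507] [ 0.5039 -0.1652  0.1101]
  z 0.114 0.13 115 [ 0.4912 -0.1798] [ 0.5156 -0.1569] [ 0.5037 -0.1682  
[... 721 characters left out ...]
2 0.072 68 [ 0.4786 -0.1925] [ 0.5265 -0.1555] [ 0.4979 -0.1842  0.0692]
  z 0.072 0.083 173 [ 0.4791 -0.1924] [ 0.5255 -0.1546] [ 0.4974 -0.1823  0.0779]
  z 0.085 0.092 69 [ 0.4822 -0.1901] [ 0.5218 -0.1644] [ 0.4984 -0.1828  0.0887]
  z 0.092 0.105 170 [ 0.4826 -0.1891] [ 0.523  -0.1576] [ 0.498  -0.1805  0.0988]
  z 0.105 0.114 134 [ 0.4853 -0.1864] [ 0.52   -0.1555] [ 0.4998 -0.1761  0.1096]
  z 0.114 0.13 101 [ 0.4918 -0.1802] [ 0.5149 -0.1577] [ 0.5023 -0.1707  0.1173]
spoon [ 0.586  0.039 -0.003]
spoonend [ 0.493 -0.024  0.002]
purp [0.479 0.27  0.013]
purp2 [0.571 0.252 0.013]
orange [0.643 0.122 0.012]
mug [0.296 0.145 0.005]
mughandle [0.36  0.103 0.076]
candle [0.737 0.254 0.056]
```

View pics/crop1.png

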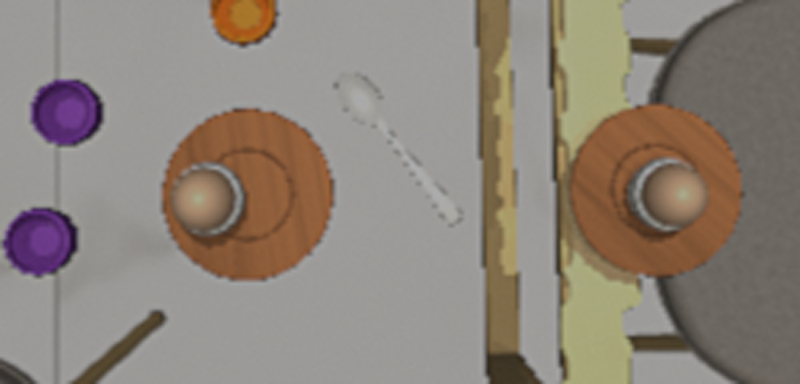

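The egg cup to centre is the left one. It is white, with its axis at about (0.507, 0.140), about 25 mm off the middle of its stand at (0.5086, 0.1158). The ring lies mostly to its right in the crop. The right cup at (668,195) sits concentric in its ring.

I'll come in from the +y side with the fingers slightly open and push along -y.

carry_out:
  moves:
    - [0.8,-0.47,0,0,0,0]
    - [0.8,-0.47,0,0,0,0]
    - [0.8,-0.47,0,0,0,0]
    - [0.8,-0.47,0,0,0,0]
    - [0.8,-0.47,0,0,0,0]
    - [0.8,-0.47,0,0,0,0]
    - [0.8,-0.47,0,0,0,0]
    - [0.8,-0.47,0,0,0,0]
    - [0.8,-0.47,0,0,0,0]
    - [0.8,-0.47,0,0,0,0]
    - [0.8,-0.47,0,0,0,0]
    - [0.8,-0.47,0,0,0,0]
    - [0.31,-0.92,0,0,0,0]
    - [0.31,-0.92,0,0,0,0]
    - [0.31,-0.92,0,0,0,0]
    - [0.31,-0.92,0,0,0,0]
    - [0.31,-0.92,0,0,0,0]
    - [0.31,-0.92,0,0,0,0]
    - [0.31,-0.92,0,0,0,0]
    - [0.31,-0.92,0,0,0,0]
  fingers: 20

```text
time: 2.6
ee_pos: [0.4942, 0.009, 0.2364]
eef_rot: [0.993, 0.115, -0.0, 0.0]
ft_force: [0.7, -0.5, 0.2]
width: 0.0202
grip_force: 0.0
```

carry_out:
  moves:
    - [0.28,-0.93,0,0,0,0]
    - [0.28,-0.93,0,0,0,0]
    - [0.28,-0.93,0,0,0,0]
    - [0.28,-0.93,0,0,0,0]
    - [0.28,-0.93,0,0,0,0]
    - [0,0,0,0,0,-0.96]
    - [0,0,0,0,0,-0.96]
    - [0,0,0,0,0,-0.96]
    - [0,0,0,0,0,-0.96]
    - [0,0,0,0,0,-0.96]
    - [0,0,0,0,0,-0.96]
    - [0,0,0,0,0,-0.96]
    - [0,0,0,0,0,-0.96]
    - [0,0,0,0,0,-0.96]
    - [0,0,0,0,0,-0.96]
    - [0,0,0,0,0,0]

```text
time: 4.6
ee_pos: [0.5065, 0.2015, 0.2362]
eef_rot: [0.708, 0.707, -0.0, -0.0]
ft_force: [-0.4, -0.2, 0.3]
width: 0.0199
grip_force: 0.0
```

```bash
python3 - <<'E'
from h import *
s=read_state(); print(s["time"],s["ee_pos"],R.from_quat(s["eef_rot"]).as_matrix().round(3),s["ft_force"])
c,W=cam("wrist"); save(c,"wrist1.png"); print(c["xyz"])
m=(np.abs(W[...,2]-.115)<.02); print(m.sum())
try:
    print(stand(W,(.5086,.1158))); eggslices(W,(.5086,.12))
except Exception as e: print(e)
E
```

```text
4.6 [0.50647375 0.2015109  0.23622196] [[ 0.002  1.    -0.001]
 [ 1.    -0.002 -0.   ]
 [-0.    -0.001 -1.   ]] [-0.4475903  -0.22613472  0.2609776 ]
[0.506284   0.28304021 0.38392674]
1394
((np.float64(0.5081422847929811), np.float64(0.11720248340663059), np.float64(0.05878880386279993)), np.float64(0.0447096963292562))
  z 0.05 0.062 14 [0.4966 0.149 ] [0.5132 0.1604] [0.5053 0.156  0.0533]
  z 0.062 0.072 105 [0.4827 0.1432] [0.5301 0.1649] [0.5064 0.1583 0.0694]
  z 0.072 0.083 367 [0.484  0.1453] [0.5298 0.1641] [0.5066 0.1576 0.0782]
  z 0.085 0.092 96 [0.4876 0.1486] [0.524  0.1611] [0.5056 0.1578 0.089 ]
  z 0.092 0.105 360 [0.488 0.129] [0.5227 0.161 ] [0.505  0.1556 0.0995]
  z 0.105 0.114 528 [0.4886 0.1244] [0.5223 0.1586] [0.5057 0.1473 0.1101]
  z 0.114 0.13 571 [0.4943 0.1276] [0.5201 0.1532] [0.5067 0.1415 0.1173]
```

View pics/wrist1.png

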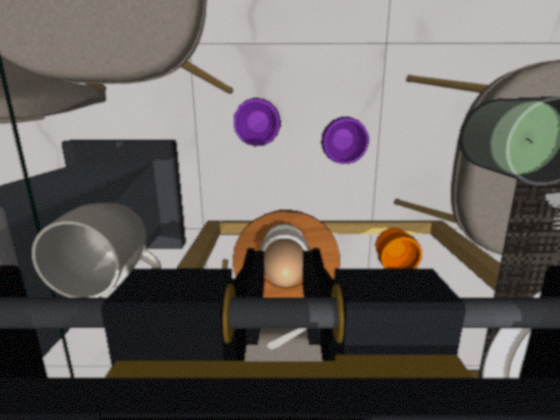

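The wrist view shows the egg at (286,262) in the white cup on its stand. The fingers straddle the line of sight and are clear on the +y side. The wrist depth puts the cup at about (0.506, 0.140) and the stand at (0.508, 0.117), which agrees with the top view.

Next I'll descend outside the cup, then creep in.

carry_out:
  moves:
    - [0,0,0.8,0,0,0]
    - [0,0,0.8,0,0,0]
    - [0,0,0.8,0,0,0]
    - [0,0,0.8,0,0,0]
    - [0,0,0.6,0,0,0]
    - [0,0,0.3,0,0,0]
    - [0,0,0,0,0,0]
    - [-0.15,0,0,0,0,0]
    - [-0.15,0,0,0,0,0]
    - [-0.1,0,0,0,0,0]
    - [-0.06,0,0,0,0,0]
    - [-0.06,0,0,0,0,0]
    - [0,0,0,0,0,0]

```text
time: 6.28
ee_pos: [0.5066, 0.1807, 0.0725]
eef_rot: [0.707, 0.707, -0.0, 0.0]
ft_force: [-0.2, 0.5, 0.4]
width: 0.0203
grip_force: 0.0
```

```bash
python3 - <<'E'
from h import *
s=read_state(); print(s["time"],s["ee_pos"],s["ft_force"])
c,W=cam("side"); save(c,"side2.png",(150,150,310,270),4); eggslices(W,(.5086,.12))
E
```

```text
6.275 [0.50660064 0.18068066 0.07252603] [-0.17057227  0.50728141  0.37186644]
  z 0.05 0.062 68 [0.4863 0.1199] [0.526  0.1748] [0.5039 0.1327 0.0533]
  z 0.062 0.072 58 [0.4828 0.1159] [0.5275 0.1732] [0.5017 0.1284 0.0683]
  z 0.072 0.083 124 [0.4831 0.1152] [0.5292 0.1756] [0.5015 0.1307 0.0777]
  z 0.085 0.092 65 [0.4844 0.1187] [0.5231 0.1752] [0.5003 0.1343 0.0887]
  z 0.092 0.105 143 [0.4826 0.1195] [0.5295 0.1788] [0.5015 0.1399 0.0988]
  z 0.105 0.114 123 [0.4822 0.1199] [0.5319 0.1782] [0.5051 0.1443 0.1093]
  z 0.114 0.13 80 [0.4793 0.1262] [0.5318 0.1766] [0.5092 0.1492 0.1175]
```

View pics/side2.png

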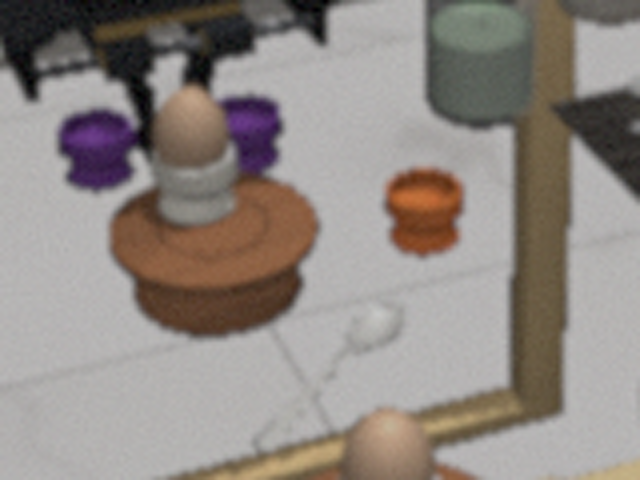

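The side crop shows the cup upright at (195,190). The fingertips stand right behind it at (145,110), and nothing is touching yet. Now a slow first push.

carry_out:
  moves:
    - [-0.05,0,0,0,0,0]
    - [-0.05,0,0,0,0,0]
    - [-0.05,0,0,0,0,0]
    - [-0.05,0,0,0,0,0]
    - [-0.05,0,0,0,0,0]
    - [-0.05,0,0,0,0,0]
    - [-0.05,0,0,0,0,0]
    - [-0.05,0,0,0,0,0]
    - [-0.05,0,0,0,0,0]
    - [-0.05,0,0,0,0,0]
    - [0,0,0,0,0,0]

```text
time: 7.7
ee_pos: [0.5066, 0.1606, 0.0725]
eef_rot: [0.707, 0.707, -0.0, 0.0]
ft_force: [-0.1, 1.2, -0.3]
width: 0.0197
grip_force: 0.4
```

```bash
cat >> h.py <<'E'
def check():
    from scipy.optimize import least_squares
    s=read_state(); print(s["time"],s["ee_pos"].round(4),s["ft_force"].round(2))
    for n in("side","top"):
        c,W=cam(n); print(n,"stand",stand(W,(.5086,.1165)))
        h=c["pixels"].astype(int); egg=(h[...,0]-h[...,2]>25)&(W[...,2]>.085)&(W[...,2]<.125)&(np.hypot(W[...,0]-.5086,W[...,1]-.125)<.045)
        P=W[egg]; f=least_squares(lambda q:np.sqrt(((P-q)**2/[.0215**2,.0215**2,.0275**2]).sum(1))-1,[.508,.125,.092],loss="soft_l1",f_scale=.05).x
        print("  egg",len(P),f.round(4))
    return c
E
python3 - <<'E'
from h import *
check()
E
```

```text
7.7 [0.5066 0.1606 0.0725] [-0.1   1.24 -0.29]
side stand ((np.float64(0.5089819485100218), np.float64(0.11677588540180485), np.float64(0.05952661690503076)), np.float64(0.04449050429465101))
  egg 281 [0.5056 0.131  0.0918]
top stand ((np.float64(0.5105005099300499), np.float64(0.11243643983556612), np.float64(0.05659538868952598)), np.float64(0.04422756503423386))
  egg 165 [0.5058 0.13   0.0921]
```

The cup follows the fingers and stays upright. There are 14 mm to go, with a slight +x shift.

carry_out:
  moves:
    - [-0.05,0.006,0,0,0,0]
    - [-0.05,0.006,0,0,0,0]
    - [-0.05,0.006,0,0,0,0]
    - [-0.05,0.006,0,0,0,0]
    - [-0.05,0.006,0,0,0,0]
    - [-0.05,0.006,0,0,0,0]
    - [-0.05,0.006,0,0,0,0]
    - [0,0,0,0,0,0]
    - [0,0,0,0,0,0]

```text
time: 8.93
ee_pos: [0.5083, 0.1466, 0.0725]
eef_rot: [0.707, 0.707, -0.0, 0.0]
ft_force: [0.5, 1.0, 0.1]
width: 0.0202
grip_force: 0.2
```

```bash
python3 - <<'E'
from h import *
check()
E
```

```text
8.925 [0.5083 0.1466 0.0725] [0.53 0.98 0.13]
side stand ((np.float64(0.5088570838567732), np.float64(0.11689213069349369), np.float64(0.05950372064024929)), np.float64(0.044453387443198156))
  egg 281 [0.5076 0.117  0.092 ]
top stand ((np.float64(0.5125491000491244), np.float64(0.10591731087438988), np.float64(0.05143666731457333)), np.float64(0.04424289018118499))
  egg 163 [0.5074 0.1156 0.0923]
```

The cup is centred: egg axis about (0.5075, 0.116), stand (0.509, 0.117). The top view's stand fit is spoiled because the gripper hides part of it. I'll back off slowly, then rise.

carry_out:
  moves:
    - [-0.0,0,0,0,0,0]
    - [0.06,0,0,0,0,0]
    - [0.06,0,0,0,0,0]
    - [0.1,0,0,0,0,0]
    - [0.3,0,0,0,0,0]
    - [0.5,0,0,0,0,0]
    - [0.5,0,0,0,0,0]
    - [0.2,0,-0.5,0,0,0]
    - [0.2,0,-0.8,0,0,0]
    - [0.5,0,-0.8,0,0,0]
    - [0.8,0,-0.8,0,0,0]
    - [0.8,0,-0.8,0,0,0]
    - [0,0,0,0,0,0]
    - [0,0,0,0,0,0]

```text
time: 10.78
ee_pos: [0.5084, 0.3069, 0.2206]
eef_rot: [0.707, 0.707, -0.0, 0.0]
ft_force: [0.2, -0.3, -0.3]
width: 0.02
grip_force: 0.0
```

```bash
python3 - <<'E'
from h import *
c=check(); save(c,"top3.png",(160,190,410,310),3.2)
W=cam("top")[1]; print(stand(W,(.505,-.1665))[0]); print(read_state()["joint_vel"].round(3))
E
```

```text
10.775 [0.5084 0.3069 0.2206] [ 0.17 -0.28 -0.3 ]
side stand ((np.float64(0.5088697520316728), np.float64(0.11695787864494611), np.float64(0.05945221010151927)), np.float64(0.04452870839454559))
  egg 267 [0.5071 0.1167 0.0921]
top stand ((np.float64(0.5094938343481855), np.float64(0.1165180484038045), np.float64(0.05948032678139146)), np.float64(0.0442460146352085))
  egg 285 [0.5075 0.1145 0.0914]
(np.float64(0.5059664177633404), np.float64(-0.16735405488342353), np.float64(0.05952894606568744))
[-0.002  0.002 -0.003 -0.004  0.    -0.002 -0.003]
```

View pics/top3.png

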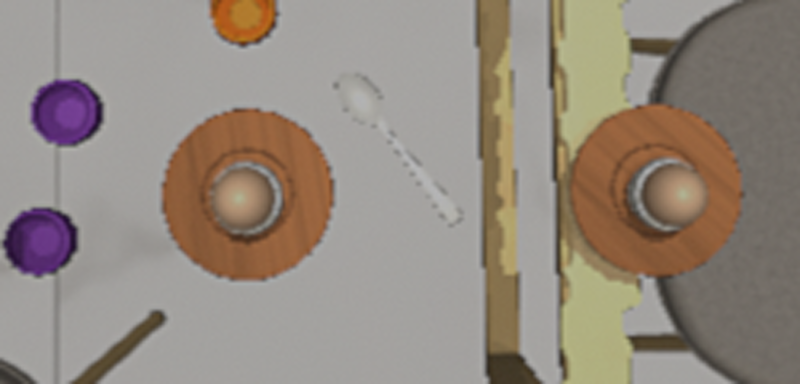

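The left cup at (245,198) now stands inside the ring of its stand, about 2–3 mm off the middle with an allowance of about 7 mm. It is upright with its egg in place. The stands, the other cup and the things around look unmoved.

```bash
python3 -c "
from bench import r; print(r.close_job())"
```

```text
the job is handed in; nothing more can be done
None
```

The off-centre egg cup now stands upright inside its ring, about 2–3 mm off the middle by the camera measurements, with its egg still in it; nothing else appears to have moved, and the job is handed in.

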